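# Seat the drive stem in the counter grater and hold it down

### The arm

A 7-joint arm with a two-finger parallel gripper is mounted at the origin on a cart in front of the work surface, level with it; the furniture and walls round the work are solid. World frame = base frame: x ahead of the robot, y to its left, z up, the work surface at z = 0. Lengths are in m, angles in rad, forces in N, time in s.
With the tool pointing down it reaches from about 0.35 to 0.9 m from the base axis. Payload 8.1 kg.
Tool frame: the origin (TCP) lies between the finger pads; the fingertips stand 14 mm ahead of it and the grasp point (between the pads) lies 5 mm behind it; z points along the fingers, y is the line along which they close (so a half turn about z gives the same grasp; the last joint's range is limited). The gripper opens to 85 mm and grips with 20 to 120 N. Pads are 22 mm wide; open, the fingers measure 114 mm over their backs; the gripper's body (76 mm by 85 mm) begins 54 mm behind the grasp point. The pads swing forward as they close: fully open they stand 13 mm farther back than shut.
Start: joints at [1.217, 0.434, 0.025, 1.573, -0.012, 1.134, -0.075], TCP at [0.155, -0.605, 0.245] pointing down, gripper open.
Joint ranges: [-2.62, 2.62], [-0.44, 2.09], [-1.27, 1.32], [0.08, 2.57], [-1.32, 4.46], [0.12, 2], [-2.74, 2.74]. Speed limits (rad/s): [2.22, 2.22, 3.01, 3.01, 3.14, 3.14, 3.14].

### API

Orientations are given as a rotation vector (axis times angle).
In Python, from workcell import env gives the robot as it stands. Calls block until the motion is done:
- env.move_ptp(position, orientation): joint-space move of the TCP to a pose.
- env.move_linear(position, rotation=None, v=0.15, stop_force=None): straight line of the TCP; rotation=None keeps the orientation; v is the mean speed in m/s. With stop_force (N) it stops when the force on the tool has changed by that much, and returns True; else False.
- env.move_j(angles): joint-space move.
- env.grip(opening): opening from 0.0 (shut) to 1.0 (fully open); the grip force is fixed at half the most; returns when the fingers have stopped.
- env.sleep(seconds).
- env.solve_ik(position, orientation): joint angles nearest the present ones, or None.
- env.get_state(): the state.
- env.camera(name): name is "side" or "top" or "wrist"; returns a dict with "color" (400x640x3 uint8, red, green, blue), "K" (3x3 intrinsics, pixels), "eye" and "orientation" of the camera in the world. Camera axes: x right, y down, z forward; pixel columns grow to the right and rows downward; lengths in m; the calibration is good to about 2 mm. A picture is of the moment at which its call begins. There is no depth.
A pose or a line that the arm cannot do raises env.IKError and nothing moves.
- env.hand_in(): hands the job in, once; it reports no verdict.
The state is a dict: "time_s": time; "q": joint angles; "qd": joint speeds; "tau": joint torques, N m; "tcp_pos": TCP position; "ee_rot": TCP orientation; "force": force on the tool from outside, world axes, zero at the start; "moment": the same for the moment, N m; "width": opening from 0.0 (shut) to 1.0 (fully open).
Only numpy, scipy, OpenCV 4.12 (cv2) and the standard library are available. Lean on these libraries where they do the work, as an engineer would, in place of code of your own. Each camera call takes 0.05 s, during which the arm holds its last target. There are 200 camera calls.

### The job

Pull the square-handled steel drive stem up out of its wooden holder, turn it until the four wings of its foot line up with the cross-shaped socket in the grater's round hub, slide it in, and press it down fully home against the spring plate at the bottom of the socket. Finish while still gripping the stem and holding it pressed fully down: do not let go. Leave the round wooden pusher standing in the holder and leave the jars and cheeses alone.

Things in the scene. Friction and masses are not known exactly. Their poses are not given: they have to be found in the camera images.
- stem_grip (a point): Centre of the loose drive stem's black square handle (24 x 24 mm, 60 mm long). Stem: 150 mm, 0.14 kg, upright in either bore of the holder; this point is 120 mm above its lower end, 30 mm below its top. Shaft 14 mm diameter, collar 24 mm under the handle. z up along the stem, x and y along the foot's wings and square to the handle's flats; a quarter turn gives the same shape.
- stem_foot (a point): Centre of the lower end of the stem's foot, 120 mm below stem_grip, same axes. The foot is the lowest 32 mm: a steel cross of four equal wings, 40 mm tip to tip, 9 mm thick.
- hub_mouth (a point): Centre of the socket's mouth in the top of the grater's aluminium hub (64 mm diameter, 45 mm high, on a fixed white housing 130 x 170 x 40 mm), 85 mm above the surface. Socket: two crossing slots 12 mm wide, 43 mm long; z up, x and y along the slots, turning with the hub. A spring plate lies 20 mm below the mouth and goes 8 mm down: fully home, the stem's foot is 28 mm below the mouth.
- drive_hub (a joint): Angle of the hub on its housing (rad, positive counter-clockwise from above). It starts anywhere from -0.75 to 0.75 and turns stiffly (about 0.15 N m); it stays where it is. Its effect is already in hub_mouth's axes.
- spring_plate (a joint): How far the spring plate in the socket is pressed down (m): 0 up, 0.008 on its stop. The spring pushes up with about 4 N at 0 and 7 N at 0.008, more than the stem's weight, so it lifts again when the push ends.
- holder: Fixed wooden block 75 x 180 x 70 mm, origin at the centre of its underside, z up, y along its length. Two round upright bores of 46 mm diameter at y = +50 and -50 mm, 60 mm deep (floor 10 mm above the work surface). One holds the stem, the other the pusher.
- pusher_mid (a point): Half-way up the round light-wooden pusher, a loose stick 130 mm high with a round knob (32 mm) on top, standing in the other bore of the holder; to be left there. Its top is 140 mm above the work surface.
- honey_jar: Bystander: closed glass jar, 71 mm diameter, 110 mm high, loose behind the work; origin at the centre of its underside.
- jam_jar: Bystander: closed glass jar, 75 mm diameter, 112 mm high, loose behind the work; origin at the centre of its underside.
- crottin_a: Bystander: drum-shaped cheese, 63 mm diameter, 72 mm high, loose behind the grater; origin at the centre of its underside.
- brick_a: Bystander: grey truncated-pyramid cheese, 57 x 63 x 51 mm, loose behind the grater; origin at the centre of its underside.
Not all that is in view belongs to the job. What is meant by the part that bears stem_grip is not yellow, and is the larger of those in its own colour.

How it is judged:
On the way, in this order (a step that is already met when the one before it is completed fails the run):
1. the gripper has pulled the stem up clear of the holder (height (world z) of stem_foot above 0.075 m and contact force between the fingers and stem above 1 N), for 0.1 s.
2. the stem's foot has entered the socket, its wings in the slots, upright (z of stem_foot in the frame of hub_mouth below -0.008 m and horizontal distance between stem_foot and hub_mouth below 0.006 m and angle between stem_grip's own z axis and vertical below 0.15 rad), for 0.1 s.
At the end, for the whole second after the job is handed in: Stem meshed in the socket (foot within 4 mm of its axis, tilt < 0.12 rad, wings within 0.2 rad of the slots), at least 25.5 mm below the mouth, spring plate pressed > 6 of 8 mm, at rest, the fingers still bearing on it; the pusher stands in the holder (value of joint spring_plate above 0.006 m and z of stem_foot in the frame of hub_mouth below -0.0255 m and horizontal distance between stem_foot and hub_mouth below 0.004 m and angle between stem_grip's own z axis and vertical below 0.12 rad and (angle between the x axis of stem_grip and the x axis of hub_mouth, either way round below 0.2 rad or angle between the x axis of stem_grip and the y axis of hub_mouth, either way round below 0.2 rad) and contact force between the fingers and stem above 1 N and linear speed of stem below 0.02 m/s and horizontal distance between pusher_mid and holder below 0.07 m and height (world z) of pusher_mid below 0.085 m and angle between pusher_mid's own z axis and vertical below 0.2 rad); the arm keeps its last pose, push and grip.
It fails at once if the pusher is lifted out of the holder or tipped (height (world z) of pusher_mid above 0.11 m or angle between pusher_mid's own z axis and vertical above 0.5 rad).
It fails at once if a jar or a cheese beside the work is pushed away (distance of any of honey_jar, jam_jar, crottin_a, brick_a from where it was at the start of the episode above 0.03 m).
It also fails if it takes over 42 s, if anything falls off the work surface, if the arm or the gripper's body presses on something with over 40 N, if the wrist force passes 120 N, or if a joint passes its speed limit or range.

## Working session

There is one attempt and no reset: what is moved stays moved. The work goes in short steps, each a Python script; the robot and the scene stay as the last script left them, time stands still between calls to the robot, and variables do not carry over. Pictures are saved under pics/ and viewed, on a budget of 10 in all, crops included, one or two more only if the job needs it, and the job is handed in when it is done.

```bash
mkdir -p pics; ls; python3 - <<'E'
from workcell import env
import cv2,numpy as np,json
for n in("top","side"):
    c=env.camera(n); cv2.imwrite(f"pics/{n}0.png",cv2.cvtColor(c["color"],cv2.COLOR_RGB2BGR))
    print(n,c["K"],c["eye"],c["orientation"])
s=env.get_state();print(s["time_s"],s["ee_rot"],s["tcp_pos"],s["width"],s["force"])
E
```

```text
pics
top [[372.35612287   0.         321.58993143]
 [  0.         372.35612287 200.37281215]
 [  0.           0.           1.        ]] [0.40303304 0.00546379 1.28476335] [-2.14523519  2.08387953 -0.21532584]
side [[439.00123019   0.         314.83053452]
 [  0.         439.00123019 201.97484512]
 [  0.           0.           1.        ]] [0.30691098 0.88750113 0.77448511] [-0.49852489  2.61518433 -1.358772  ]
0.1 [-3.11558674e+00 -3.92663848e-01  4.66444440e-04] [ 0.15497113 -0.60505169  0.24461226] 0.9997439710604896 [-0.07322748  0.06579161 -0.67741175]
```

View pics/top0.png

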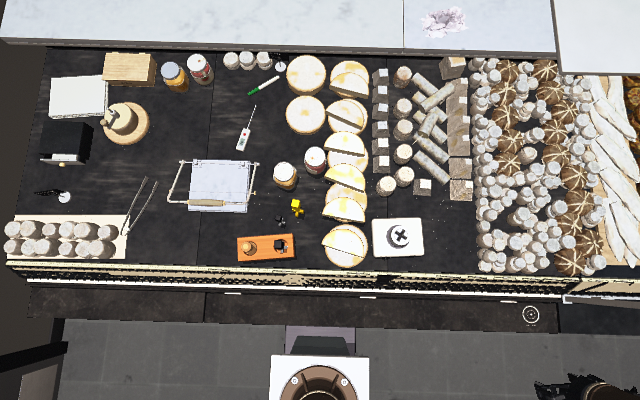

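View pics/side0.png

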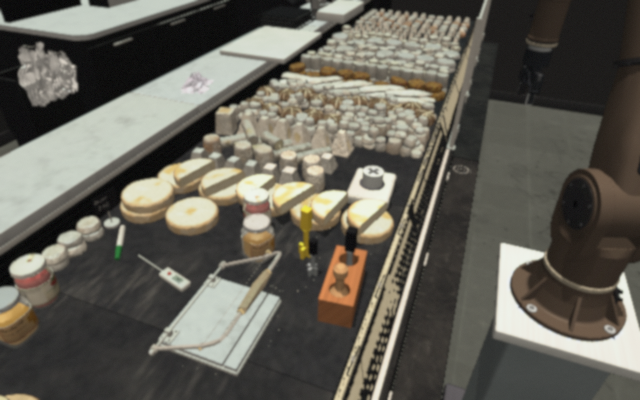

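The top view shows the holder at about (265,247), with the black stem handle at (280,244) and the pusher at (249,247). The hub is at (399,236), and the loose yellow and small black decoys are near (297,208) and (281,220). I'll get rough positions from these, then go closer with the wrist camera.

```bash
cat > h.py <<'E'
from workcell import env
import cv2,numpy as np
from scipy.spatial.transform import Rotation as R
def ray(c,u,v,z):
    d=R.from_rotvec(c["orientation"]).apply(np.linalg.inv(c["K"])@[u,v,1.]); e=np.array(c["eye"])
    return e+d*(z-e[2])/d[2]
def proj(c,p):
    q=c["K"]@R.from_rotvec(c["orientation"]).inv().apply(np.array(p)-c["eye"]); return q[:2]/q[2]
def down(yaw): # tool down, closing line (tool y) at angle yaw from world x... 
    y=np.array([np.cos(yaw),np.sin(yaw),0]); z=np.array([0,0,-1.]); x=np.cross(y,z)
    return R.from_matrix(np.c_[x,y,z]).as_rotvec()
def save(c,n): cv2.imwrite(f"pics/{n}.png",cv2.cvtColor(c["color"],cv2.COLOR_RGB2BGR))
E
python3 - <<'E'
from h import *
c=env.camera("top");s=env.camera("side");w=env.camera("wrist")
print("stem",ray(c,280,244,.16),"side top",ray(s,351,230,.16))
print("pusher",ray(c,249,247,.14),ray(s,341,267,.14))
print("hub",ray(c,399.5,236,.085),ray(s,373.5,172,.085))
st=env.get_state();T=R.from_rotvec(st["ee_rot"])
print("cam in tcp",T.inv().apply(np.array(w["eye"])-st["tcp_pos"]),(T.inv()*R.from_rotvec(w["orientation"])).as_matrix().round(3),w["K"][0,0])
a=lambda n,im,x0,y0,W,H,k:cv2.resize(im[y0:y0+H,x0:x0+W],None,fx=k,fy=k,interpolation=cv2.INTER_CUBIC)
A=a(0,c["color"],225,195,80,75,5);B=a(0,c["color"],370,210,60,60,400/60);B=cv2.resize(B,(400,375));A=cv2.resize(A,(400,375))
C=a(0,s["color"],280,140,130,190,3)
im=np.hstack([A,B]);cv2.imwrite("pics/crop1.png",im[:,:,::-1])
E
```

```text
stem [0.49653686 0.12989106 0.16      ] side top [0.49551529 0.14297513 0.16      ]
pusher [0.48631887 0.22636329 0.14      ] [0.48471559 0.24341161 0.14      ]
hub [ 0.53965777 -0.24596202  0.085     ] [ 0.53813123 -0.24088391  0.085     ]
cam in tcp [ 0.0682008  -0.00073027 -0.12761802] [[-0.001 -0.964 -0.267]
 [ 1.    -0.001 -0.   ]
 [ 0.    -0.267  0.964]] 336.5807626252042
```

View pics/crop1.png

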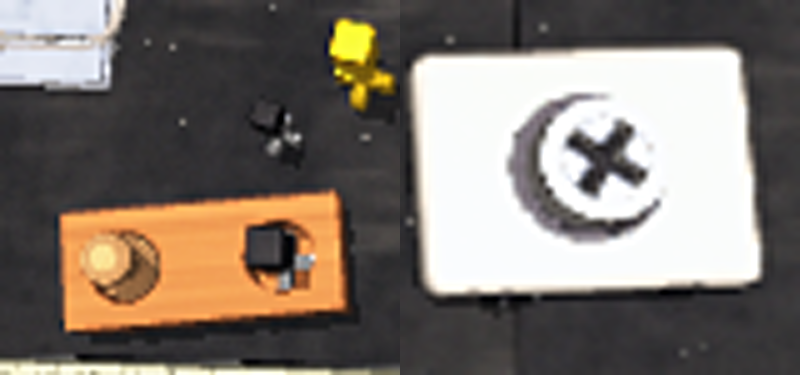

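The crop confirms the black-handled stem in the right bore (handle centre at about pixel 278,244) and the cross socket in the hub. Now the close views.

```bash
python3 - <<'E'
from h import *
def look(p,name):
    st=env.get_state();q0=np.array(st["q"]);y=R.from_rotvec(st["ee_rot"]).as_matrix()[:,1];print("yaw",np.degrees(np.arctan2(y[1],y[0])))
    best=None
    for yaw in(0,np.pi,np.pi/2,-np.pi/2):
        q=env.solve_ik(p,down(yaw))
        if q is not None:
            d=np.abs(np.array(q)-q0).max(); print(yaw,np.round(q,2))
            if best is None or d<best[0]: best=(d,yaw)
    env.move_ptp(p,down(best[1])); env.sleep(.3)
    c=env.camera("wrist"); save(c,name); np.save(f"pics/{name}.npy",c,allow_pickle=True)
    print(best,env.get_state()["tcp_pos"],env.get_state()["time_s"])
look([.54,-.244,.22],"hub")
look([.496,.136,.285],"stem")
E
```

```text
yaw -75.63572536944667
0 [ 0.65  0.45 -0.45  1.66  0.22  1.08  0.14]
3.141592653589793 [ 0.2   0.4   0.19  1.7  -0.08  1.05 -2.73]
1.5707963267948966 [ 0.82  0.5  -0.7   1.65  0.35  1.13  1.59]
-1.5707963267948966 [ 0.44  0.41 -0.15  1.68  0.07  1.06 -1.3 ]
(np.float64(0.5626574301651548), 0) [ 0.53989144 -0.24433264  0.22001757] 2.5083
yaw -0.034028923290878546
0 [ 0.14  0.29 -0.65  1.74  0.19  1.17 -0.56]
3.141592653589793 [ 0.41  0.41 -1.06  1.72  0.38  1.23  2.4 ]
1.5707963267948966 [ 0.36  0.37 -0.97  1.73  0.33  1.21  0.88]
-1.5707963267948966 [-0.09  0.25 -0.35  1.76  0.09  1.15 -2.04]
(np.float64(0.6976530442587796), 0) [0.49617652 0.13555995 0.28487533] 4.3
```

View pics/hub.png

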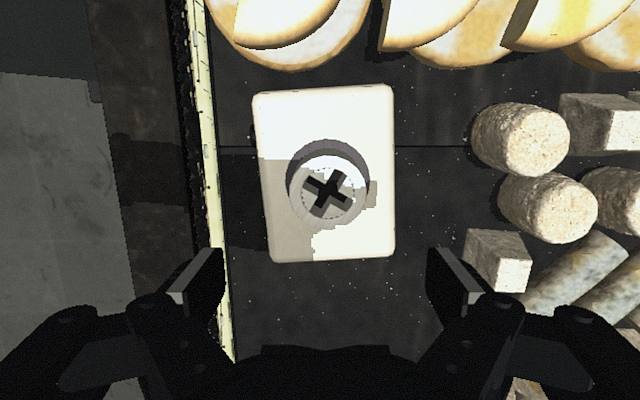

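View pics/stem.png

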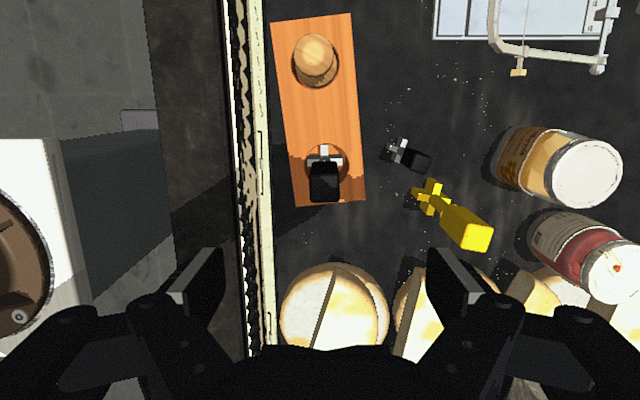

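The hub is at about (328,190) with its cross turned about 30°. The handle's top face is near (324,190), with a foot wing visible at (324,152). I'll rectify both onto their known planes and fit the shapes.

```bash
cat >> h.py <<'E'
def ortho(c,x,y,z,half=.04,s=.00025):
    n=int(2*half/s); # image: col->+x, row->-y
    src=np.float32([proj(c,[x+a*half,y+b*half,z]) for a,b in((-1,1),(1,1),(1,-1),(-1,-1))])
    M=cv2.getPerspectiveTransform(src,np.float32([[0,0],[n,0],[n,n],[0,n]]))
    return cv2.warpPerspective(c["color"],M,(n,n),flags=cv2.INTER_LINEAR)
E
python3 - <<'E'
from h import *
from scipy.optimize import minimize
h=np.load("pics/hub.npy",allow_pickle=True).item();s=np.load("pics/stem.npy",allow_pickle=True).item()
x0,y0,_=ray(h,328,190,.085);print(x0,y0)
A=ortho(h,x0,y0,.085)
g=cv2.GaussianBlur(A.max(2),(5,5),0).astype(float)
X,Y=np.meshgrid((np.arange(320)-159.5)*.25,-(np.arange(320)-159.5)*.25) # mm
def cost(p):
    c_,s_=np.cos(p[2]),np.sin(p[2]);u=np.abs((X-p[0])*c_+(Y-p[1])*s_);v=np.abs(-(X-p[0])*s_+(Y-p[1])*c_)
    m=((u<6)&(v<21.5))|((v<6)&(u<21.5)); b=(np.hypot(X-p[0],Y-p[1])<29)&~m
    return g[m].mean()-g[b].mean()
best=min((minimize(cost,[0,0,t],method="Nelder-Mead",options=dict(initial_simplex=[[0,0,t],[3,0,t],[0,3,t],[0,0,t+.15]])) for t in np.radians([15,30,45,60])),key=lambda r:r.fun)
p=best.x;print("hub",x0+p[0]/1e3,y0+p[1]/1e3,np.degrees(p[2])%90,best.fun)
c_,s_=np.cos(p[2]),np.sin(p[2])
def line(im,pts): cv2.polylines(im,[np.int32([[(a/.25)+159.5,159.5-b/.25] for a,b in pts])],True,(255,0,0),1)
Rm=np.array([[c_,-s_],[s_,c_]])
for a,b in((21.5,6),(6,21.5)): line(A,[Rm@[i*a,j*b]+p[:2] for i,j in((1,1),(1,-1),(-1,-1),(-1,1))])
x1,y1,_=ray(s,324,190,.16);print("stem guess",x1,y1)
B=ortho(s,x1,y1,.16); B=np.clip(B.astype(float)*3,0,255).astype(np.uint8)
cv2.imwrite("pics/ortho.png",cv2.resize(np.hstack([A,B]),(800,400))[:,:,::-1])
E
```

```text
0.542692527229193 -0.24484087470360683
hub 0.5423438814533376 -0.24778282306586977 59.53283708399089 -135.97774056195016
stem guess 0.4958909109186583 0.137691683023057
```

View pics/ortho.png

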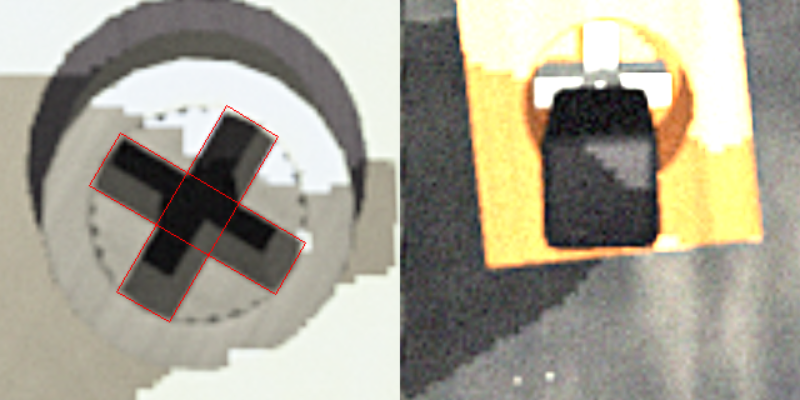

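The hub fit is excellent: centre (0.5423, -0.2478), slots at 59.5° ≡ -30.5°, and the red outline sits on the cross. The handle top in the ortho view is centred near (601,190), which gives (0.4961, 0.1397) at about 0–1° yaw. Now I grasp, lift and go over the hub.

```bash
python3 - <<'E'
from h import *
x,y=.4961,.1397; o=down(np.radians(.7))
env.move_ptp([x,y,.26],o)
print(env.move_linear([x,y,.125],v=.12,stop_force=12))
env.grip(0.0); env.sleep(.2)
s=env.get_state();print(s["width"],s["tcp_pos"],s["force"],s["time_s"])
env.move_linear([x,y,.30],v=.12)
s=env.get_state();print(s["width"],s["force"])
env.move_ptp([.5423,-.2478,.30],down(np.radians(-30.47)))
env.move_linear([.5423,-.2478,.23],v=.12); env.sleep(.3)
c=env.camera("wrist");save(c,"over");np.save("pics/over.npy",c,allow_pickle=True)
s=env.get_state();print(s["width"],s["tcp_pos"],s["force"],s["time_s"])
cv2.imwrite("pics/over_c.png",cv2.resize(c["color"][100:300,200:440],(720,600),interpolation=cv2.INTER_CUBIC)[:,:,::-1])
E
```

```text
False
0.2698629111340437 [0.49610827 0.13976339 0.12519937] [-2.74149833 -0.78491197  5.37589019] 6.6083
0.27379386541005274 [-0.99844779 -0.12207239 -1.06806233]
0.2727457838044064 [ 0.54246468 -0.24789344  0.23042379] [-0.26104171 -0.06443126 -1.37909498] 10.75
```

View pics/over_c.png

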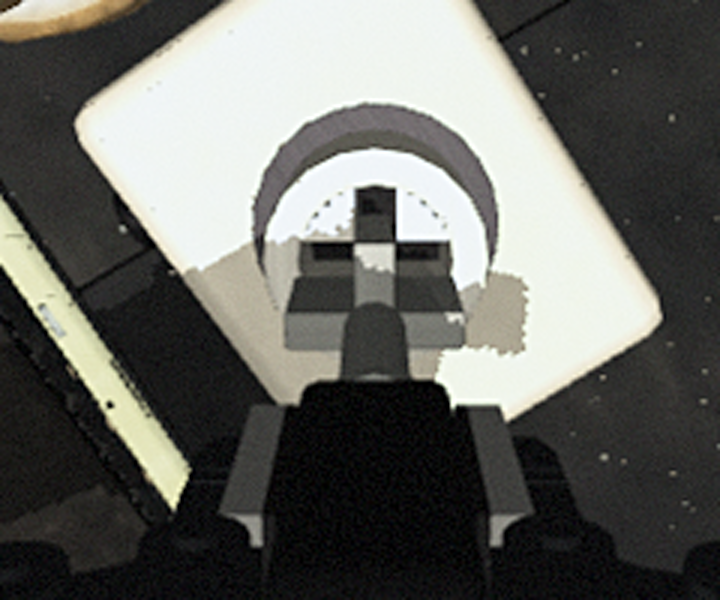

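The wings look parallel to the slots and centred left to right. To check the fore–aft offset and tilt, I'll project the nominal foot edges into this image.

```bash
python3 - <<'E'
from h import *
c=np.load("pics/over.npy",allow_pickle=True).item()
st=env.get_state();T=R.from_rotvec(st["ee_rot"]);t=np.array(st["tcp_pos"]);print(T.apply([0,0,1]),t)
im=cv2.resize(c["color"][100:300,200:440],(720,600),interpolation=cv2.INTER_CUBIC)
f=lambda p:(proj(c,p)-[200,100])*3+1
def P(a,b,zb): return f(T.apply([a,b,0])*[1,1,0]+[t[0],t[1],t[2]+.005-.12+zb])
def pl(pts,col): cv2.polylines(im,[np.int32(np.round(pts))],False,col,1)
for zb,col in((0,(255,0,0)),(.032,(0,255,0))):
    pl([P(a,b,zb) for a,b in((-.0045,-.02),(.0045,-.02),(.0045,-.0045),(.02,-.0045),(.02,.0045),(.0045,.0045),(.0045,.02),(-.0045,.02))],col)
th=np.radians(59.53)
for k in(0,np.pi/2):
    d=np.array([np.cos(th+k),np.sin(th+k),0]);n=np.array([-d[1],d[0],0]);m=np.array([.54234,-.24778,.085])
    pl([f(m+d*.0215*i+n*.006*j) for i,j in((1,1),(1,-1),(-1,-1),(-1,1),(1,1))],(0,0,255))
cv2.imwrite("pics/over_p.png",im[:,:,::-1])
E
```

```text
[ 6.30380680e-04 -3.59081321e-04 -9.99999737e-01] [ 0.54246468 -0.24789344  0.23042379]
```

View pics/over_p.png

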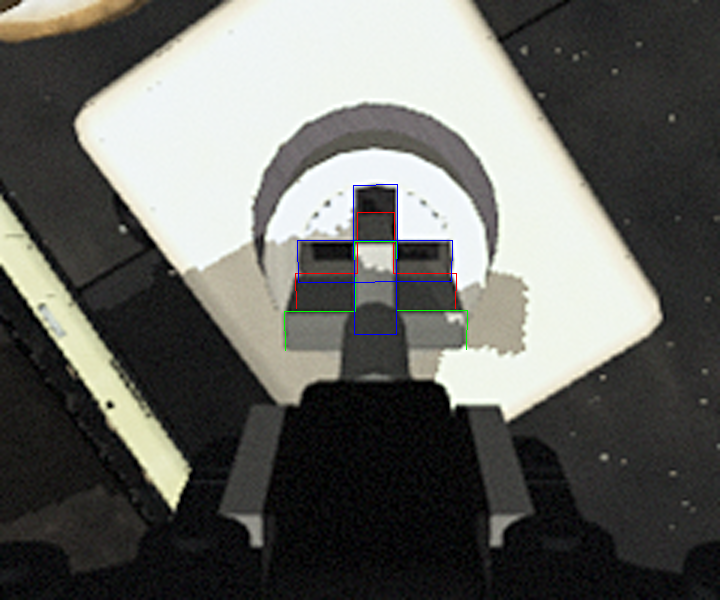

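The nominal foot (red/green) and the socket (blue) both match the image to within about a pixel. Now I insert guarded, then press.

```bash
python3 - <<'E'
from h import *
x,y=.5423,-.2478
def rep(n):
    s=env.get_state();print(n,np.round(s["tcp_pos"],4),np.round(s["force"],2),np.round(s["moment"],2),round(s["width"],3),round(s["time_s"],2))
print(env.move_linear([x,y,.205],v=.08,stop_force=10));rep("mouth")
hit=env.move_linear([x,y,.183],v=.04,stop_force=10);rep("in")
if not hit:
    print(env.move_linear([x,y,.1695],v=.02,stop_force=20));env.sleep(.3);rep("home")
c=env.camera("wrist");save(c,"in")
cv2.imwrite("pics/in_c.png",cv2.resize(c["color"][100:300,200:440],(720,600),interpolation=cv2.INTER_CUBIC)[:,:,::-1])
E
```

```text
False
mouth [ 0.542  -0.2477  0.2045] [ 0.47 -0.26 -1.83] [-0.01  0.03 -0.01] 0.272 11.21
in [ 0.5424 -0.2478  0.183 ] [-0.22  0.37 -1.99] [-0.02  0.03 -0.  ] 0.269 11.91
True
home [ 0.5428 -0.2478  0.1722] [-1.66  0.3   8.14] [0.07 0.44 0.04] 0.273 12.79
```

View pics/in_c.png

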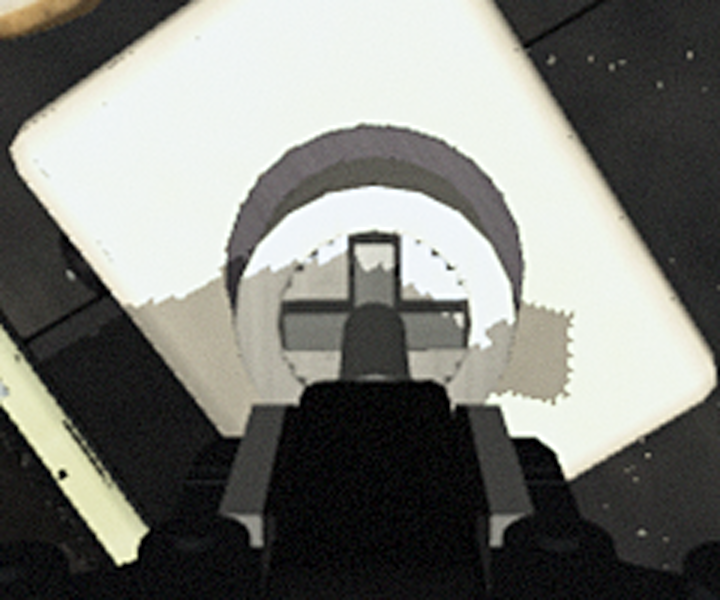

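The foot is inside the socket, and the sharp force rise at z = 0.1722 matches the expected stop (0.172). I'll add a little more push to hold it firmly on the stop, check that it stays still, and hand in.

```bash
python3 - <<'E'
from h import *
def rep(n):
    s=env.get_state();print(n,np.round(s["tcp_pos"],4),np.round(s["force"],2),round(s["width"],3),round(s["time_s"],2),np.abs(s["qd"]).max().round(4));return s
rep("a")
for z in(.1712,.1702):
    print(env.move_linear([.5425,-.2478,z],v=.01,stop_force=18));env.sleep(.5);s=rep(z)
    if s["force"][2]>18: break
E
```

```text
a [ 0.5428 -0.2479  0.1722] [-1.51  0.15  7.58] 0.273 12.84 0.0021
False
0.1712 [ 0.5429 -0.2478  0.1722] [-2.49  0.49 10.98] 0.267 13.59 0.0018
False
0.1702 [ 0.543  -0.2478  0.1721] [-3.86  1.81 18.12] 0.275 14.34 0.0015
```

```bash
python3 - <<'E'
from workcell import env
env.hand_in()
s=env.get_state();print(s["tcp_pos"],s["force"],s["width"],s["time_s"])
E
```

```text
the job is handed in; nothing more can be done
the job is handed in; nothing more can be done
```

I pulled the black-handled stem out of the holder, turned it about 31° to match the hub's slots, and slid it into the socket. I pressed it fully down and handed the job in still gripping and pushing. The hand-in gave no verdict.

- **Before insertion:** the projected foot and socket outlines both matched the wrist picture to within about a pixel.
- **Fully home:** the TCP stopped at z = 0.1721 m against an expected 0.172 m, so the foot is about 27.9 mm below the mouth. The upward force rose from 8 to 18 N with no further travel, so the stem is on the hard stop and not just the spring.
- **Grip:** the opening stayed at about 0.27, which is right for the 24 mm handle. The last picture shows the stem unmoved in the fingers and its wings in the slots.
- **Time:** about 14.3 s of the 42 s allowed.

I took no picture of the pusher, jars or cheeses after the lift. The paths were planned to stay clear of them, and I saw no unexpected contact force in the readings. The TCP sits about 0.5 mm off the commanded x under load, well within the 4 mm limit. No check failed.

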